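# Add the brass packing plate to the embossing press bed

## Robot

A 6-joint arm with a two-finger parallel gripper is mounted at the origin on the work surface; the furniture and walls round the work are solid. World frame = base frame: x ahead of the robot, y to its left, z up, the work surface at z = 0. Lengths are in m, angles in rad, forces in N, time in s.
With the tool pointing down it reaches from about 0.375 to 0.825 m from the base axis. Payload 5.5 kg.
Tool frame: the origin (TCP) lies at the very end of the fingers, on their centre line; the grasp point (between the pads) lies 19 mm behind it; z points along the fingers, y is the line along which they close (so a half turn about z gives the same grasp; the last joint's range is limited). The gripper opens to 85 mm and grips with 20 to 120 N. Pads are 22 mm wide; open, the fingers measure 114 mm over their backs; the gripper's body (76 mm by 85 mm) begins 54 mm behind the grasp point. The pads swing forward as they close: fully open they stand 13 mm farther back than shut.
Start: joints at [1.275, 0.314, -0.047, 1.21, 0, 1.571], TCP at [0.175, 0.574, 0.231] pointing down, gripper open.
Joint ranges: [-2.67, 2.67], [-0.69, 1.73], [-1.03, 1.25], [-2.08, 2.16], [-1.42, 1.45], [-3.14, 3.14]. Speed limits (rad/s): [2.39, 2.39, 3.01, 3.14, 3.14, 3.14].

## Interface

Orientations are given as a unit quaternion [x, y, z, w].
In Python, from cell import manip, eoat, get_obs, camera gives the robot as it stands. Calls block until the motion is done:
- manip.move_pose(position, orientation): joint-space move of the TCP to a pose.
- manip.move_straight(position, ori=None, vel=0.15): straight line of the TCP; ori=None keeps the orientation; vel is the mean speed in m/s.
- manip.goto_joints(angles): joint-space move.
- eoat.gripper_to(opening, grasp_force=None): opening from 0.0 (shut) to 1.0 (fully open); grasp_force is the grip in N (None keeps the last); returns when the fingers have stopped.
- manip.wait(seconds).
- manip.inverse_kinematics(position, orientation): joint angles nearest the present ones, or None.
- get_obs(): the state.
- camera(name): name is "scene" or "side" or "wrist"; returns a dict with "pixels" (420x560x3 uint8, blue, green, red), "fx", "fy", "cx", "cy" (pixels), "rvec" (rotation vector, rad) and "tvec" (3), from world to camera coordinates, as OpenCV has them. Camera axes: x right, y down, z forward; pixel columns grow to the right and rows downward; lengths in m; the calibration is good to about 2 mm. A picture is of the moment at which its call begins. There is no depth.
A pose or a line that the arm cannot do raises manip.Unreachable and nothing moves.
- manip.sign_off(): hands the job in; it is judged then, once.
The state is a dict: "clock": time; "q": joint angles; "joint_velocities": joint speeds; "tau": joint torques, N m; "eef_pos": TCP position; "tool_rot": TCP orientation; "wrist_force": force on the tool from outside, world axes, zero at the start; "torque": the same for the moment, N m; "finger_gap": opening from 0.0 (shut) to 1.0 (fully open); "gripper_force": force on a finger pad.
Only numpy, scipy, OpenCV 4.12 (cv2) and the standard library are available. Lean on these libraries where they do the work, as an engineer would, in place of code of your own. Each camera call takes 0.05 s, during which the arm holds its last target. There are 200 camera calls.

## Task

The embossing press needs one more packer. Slide the brass plate out of the tight row in the packer tray without shifting the steel plates, lift it over and lay it on the steel plate that is already in the press's drawn-out bed, between the pins, and let go. Then press it down with the fingertips until the sprung bed gives a few millimetres, to feel that it lies flat, without driving the bed onto its stops, and finally push the bed fully home under the platen.

Things in the scene. Friction and masses are not known exactly. Their poses are not given: they have to be found in the camera images.
- brass_plate: flat brass bar 90 x 42 x 8 mm (x along its length, y across), 0.26 kg; origin at the centre of its underside. Starts in any of the four places of the row in the packer tray, x along the tray's x. Neighbours or a batten touch both sides and the back batten its far end: only its top and near end are open. It slides easily (friction 0.3); fingertips pressed on its top with 10 to 15 N drag it along
- steel_plate_1: a plain grey steel packing plate, same shape and size as the brass one (90 x 42 x 8 mm, origin at the centre of its underside, x along its length), 0.24 kg, lying in the row in the packer tray; it must stay there
- steel_plate_2: a plain grey steel packing plate, same shape and size as the brass one (90 x 42 x 8 mm, origin at the centre of its underside, x along its length), 0.24 kg, lying in the row in the packer tray; it must stay there
- steel_plate_3: a plain grey steel packing plate, same shape and size as the brass one (90 x 42 x 8 mm, origin at the centre of its underside, x along its length), 0.24 kg, lying in the row in the packer tray; it must stay there
- bed_plate: the grey steel packing plate (90 x 42 x 8 mm, origin at the centre of its underside) that lies already in the press bed between the pins
- packer_tray: fixed plywood board 208 (x) by 187 mm (y), top at z = 6 mm; origin at the centre of its underside, x pointing away from the robot to the back batten. Plates lie side by side along y, pitch 42.3 mm, centres at x = +50.5, y = +-21.15 and +-63.45 mm; battens 7.5 mm high stand behind the row and beside it. The front part (x from -104 to +5 mm) is a bare apron, flush with the floor of the row, long enough for a plate
- press: fixed embossing press: green base, two columns, crown with a cross handle (top at z = 0.27 m), steel platen with its underside at z = 75 mm. Origin on the bench under the platen; x points away from the robot, the way the bed slides home. Platen and crown begin 48 mm before the origin (x = -48 mm); all before that is open from above
- carriage (a joint): how far the slide-out bed is pushed home (m): 0 drawn out toward the robot (start), 0.14 fully home under the platen; moves along the press's x axis against about 5 N of friction
- sprung_bed (a joint): how far the sprung aluminium bed of the carriage is pressed down (m): 0 at rest, 0.009 on its stops. With both plates on it, it begins to give at about 3.5 N and takes about 1.5 N more for each mm
- nest (a point): centre of the top of the sprung bed at rest (z = 56 mm), moving with the carriage; axes as the press. The bed plate lies here; the brass plate belongs on it, underside 8 mm above this point, length along x. Eight 6 mm pins, tops at z = 69.5 mm, guide it with 2.5 mm play: two at each end, two at each long side, 30 mm before and behind the centre (54 mm between them is free for fingers)
- handle (a point): centre of the front face of the black push plate (60 mm wide, 10 mm thick, from z = 34 to 88 mm) at the near end of the carriage, 125 mm before the nest; push it along the press's x axis
Mind the look-alikes: they are no part of the job. Leave any pink or turquoise look-alike of the brass_plate alone.

How it is judged:
By the outcome, as a careful person would: the job done as asked, in the order asked, and still so for the second after the job is handed in, with the robot touching nothing.
It also fails if it takes over 69 s, if anything falls off the work surface, if the arm or the gripper's body presses on something with over 40 N, if the wrist force passes 120 N, or if a joint passes its speed limit or range.

## Working session

There is one attempt and no reset: what is moved stays moved. The work goes in short steps, each a Python script; the robot and the scene stay as the last script left them, time stands still between calls to the robot, and variables do not carry over. Pictures are saved under pics/ and viewed, at most 10 in all, crops included, and the job is handed in when it is done.

```bash
mkdir -p pics
python3 - <<'E'
from cell import manip,eoat,get_obs,camera
import cv2,numpy as np
for n in("scene","side","wrist"):
    c=camera(n);cv2.imwrite(f"pics/{n}0.png",c["pixels"]);print(n,c["fx"],c["cx"],c["cy"],np.round(c["rvec"],3),np.round(c["tvec"],3))
a=[cv2.imread(f"pics/{n}0.png") for n in("scene","side")]
o=get_obs();print(o["clock"],o["eef_pos"],o["tool_rot"],o["wrist_force"],o["finger_gap"])
E
```

```text
scene 453.59103471156794 284.24855652738756 203.92804518659784 [ 2.257 -0.698  0.319] [-0.253  0.401  0.731]
side 539.9053447297026 276.7934958474131 220.15255943869244 [ 2.18  -0.126  0.092] [-0.448  0.229  1.227]
wrist 310.3660639993955 280.842692282903 209.17906072652363 [-2.317 -1.717 -0.263] [-0.6   -0.039  0.379]
0.15 [0.17478927 0.57354558 0.23063414] [ 1.47386594e-01  9.89078754e-01 -6.33017941e-04 -9.86769368e-05] [-0.77847466 -0.69469327 -0.45307983] 0.9993739466624182
```

View pics/scene0.png

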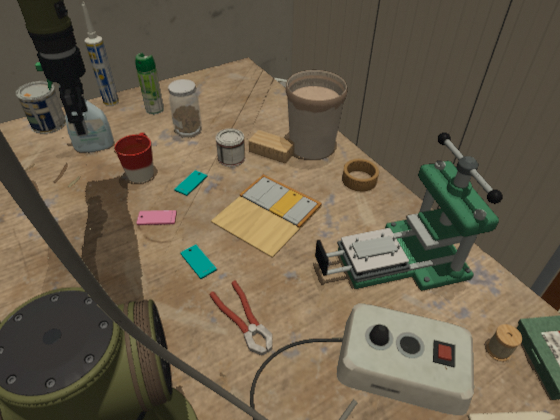

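View pics/side0.png

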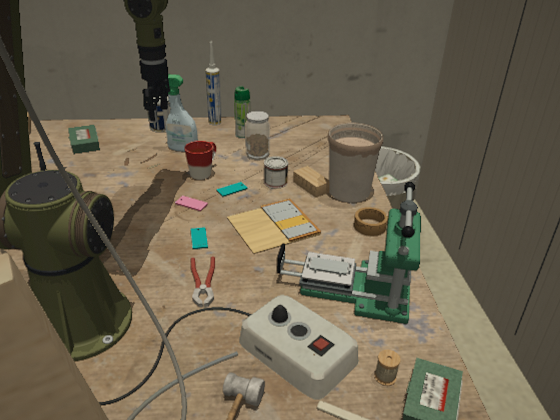

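The scene view shows the tray at about (265,215), with brass third from the left at (293,205). The press bed is at (375,250) and the black handle at (321,258). Pink and turquoise decoys lie to the left. I'll take rough positions first, then look from the wrist.

```bash
cat > h.py <<'E'
from cell import manip,eoat,get_obs,camera
import cv2,numpy as np
from scipy.spatial.transform import Rotation as R
def cast(c,uv,z):
    uv=np.atleast_2d(uv).astype(float);Rm=cv2.Rodrigues(np.array(c["rvec"],float))[0];t=np.array(c["tvec"],float).ravel()
    d=np.c_[(uv[:,0]-c["cx"])/c["fx"],(uv[:,1]-c["cy"])/c["fy"],np.ones(len(uv))]@Rm
    o=-Rm.T@t
    return o+d*((np.reshape(z,(-1,1))-o[2])/d[:,2:])
def proj(c,P):
    K=np.array([[c["fx"],0,c["cx"]],[0,c["fy"],c["cy"]],[0,0,1.]])
    return cv2.projectPoints(np.array(P,float).reshape(-1,3),np.array(c["rvec"],float),np.array(c["tvec"],float),K,None)[0][:,0]
def ori(yaw): # tool down, tool x axis at yaw (world), z down
    return (R.from_euler('z',yaw)*R.from_euler('x',np.pi)).as_quat()
def snap(n,f):
    c=camera(n);cv2.imwrite("pics/"+f,c["pixels"]);return c
E
python3 - <<'E'
from h import *
c=camera("scene");s=camera("side");w=camera("wrist");o=get_obs()
np.set_printoptions(precision=4,suppress=True)
print("tray L,back-left,R,near",cast(c,[(213,222),(249,180),(320,208),(265,250)],.006))
m=cv2.inRange(cv2.cvtColor(c["pixels"],cv2.COLOR_BGR2HSV),(15,140,120),(30,255,255))
n,l,st,ce=cv2.connectedComponentsWithStats(m)
for i in np.argsort(-st[1:,4])[:4]+1: print(st[i],ce[i],cast(c,ce[i],.014))
print("bedplate",cast(c,(376,248),.064),cast(s,(328,268),.064)); print("handle",cast(c,(321,258),.061),cast(s,(281,260),.061))
print("pressend",cast(c,[(341,281),(470,279)],0))
Rm=cv2.Rodrigues(np.array(w["rvec"]))[0];p=-Rm.T@np.array(w["tvec"]).ravel()
T=R.from_quat(o["tool_rot"]);print("cam in tool",T.inv().apply(p-o["eef_pos"]),"cam axes in tool",(T.as_matrix().T@Rm.T),"tool",T.as_matrix())
E
```

```text
tray L,back-left,R,near [[0.3568 0.3713 0.006 ]
 [0.5096 0.4544 0.006 ]
 [0.6013 0.2655 0.006 ]
 [0.4128 0.2278 0.006 ]]
[240 175  81  51 646] [286.7663 200.4938] [[0.5428 0.3272 0.014 ]]
[344 161   7   9  19] [346.2632 165.3684] [[0.7587 0.3508 0.014 ]]
[344 170   9   9  15] [347.3333 173.4667] [[0.7387 0.3229 0.014 ]]
[352 160  13   2  13] [358.     160.0769] [[0.8012 0.3505 0.014 ]]
bedplate [[0.5859 0.0591 0.064 ]] [[0.5807 0.0508 0.064 ]]
handle [[0.4733 0.105  0.061 ]] [[0.4728 0.096  0.061 ]]
pressend [[ 0.5042  0.0671  0.    ]
 [ 0.742  -0.0872  0.    ]]
cam in tool [ 0.0772  0.0005 -0.1422] cam axes in tool [[ 0.0003 -0.9537 -0.3007]
 [ 1.      0.0001  0.0005]
 [-0.0004 -0.3007  0.9537]] tool [[-0.9566  0.2915 -0.0002]
 [ 0.2915  0.9566 -0.0006]
 [-0.     -0.0006 -1.    ]]
```

Run:
```python
from h import *
import pickle
np.set_printoptions(precision=4,suppress=True)
manip.move_pose([0.49,0.33,0.2],ori(np.radians(22)+np.pi)); print(get_obs()["q"],get_obs()["clock"])
manip.wait(.2);c=snap("wrist","w1.png");pickle.dump(c,open("w1.pkl","wb"))
manip.move_pose([0.55,0.06,0.25],ori(np.radians(-24)+np.pi)); print(get_obs()["q"],get_obs()["clock"])
manip.wait(.2);c=snap("wrist","w2.png");pickle.dump(c,open("w2.pkl","wb"));print(get_obs()["wrist_force"])
```

```text
[ 0.5937  0.3096 -0.124   1.137   0.0004  0.2093] 1.7833
[ 0.1099  0.2187 -0.1294  1.2229  0.0006  0.5273] 3.1167
[ 1.0117  0.4166 -0.3194]
```

View pics/w1.png

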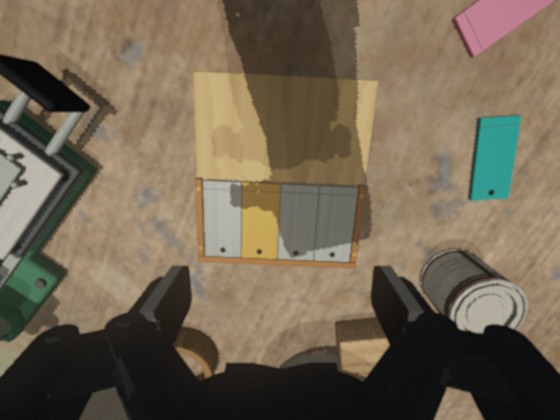

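View pics/w2.png

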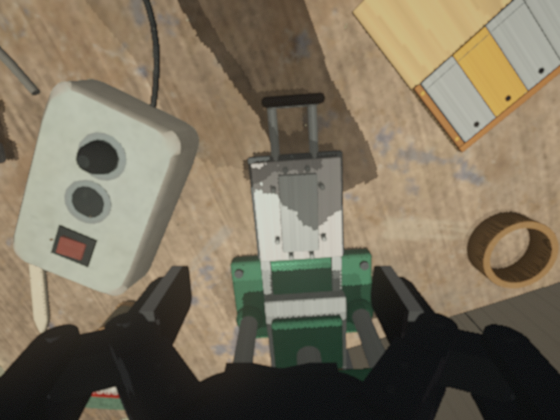

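w1: the tray's near corners are at (194,72) and (378,80), with brass second from the left at (260,220). w2: the handle is at (293,100), and the bed plate runs from about (277,175) to (321,250). I'll refine both.

Run:
```python
from h import *
import pickle
np.set_printoptions(precision=4,suppress=True)
c=pickle.load(open("w1.pkl","rb"));p=c["pixels"]
hsv=cv2.cvtColor(p,cv2.COLOR_BGR2HSV)
m=np.zeros(p.shape[:2],np.uint8);m[178:265,232:290]=cv2.inRange(hsv,(15,120,60),(30,255,255))[178:265,232:290];m[:186]=0
m=cv2.morphologyEx(m,cv2.MORPH_OPEN,np.ones((5,5)))
q=cast(c,np.argwhere(m)[:,::-1],.014)[:,:2]*1000
r=cv2.minAreaRect(q.astype(np.float32));print(r)
for P,Z in (([(194,72),(378,80)],.006),([(197,262),(356,267)],.0135),([(203,181),(361,186)],.014)): 
    w=cast(c,P,Z);d=w[0]-w[1];print(w,np.linalg.norm(d),np.degrees(np.arctan2(-d[0],d[1])), np.degrees(np.arctan2(d[1],d[0])))
c=pickle.load(open("w2.pkl","rb"));p=c["pixels"]
a=cv2.resize(p[85:285,235:365],None,fx=3,fy=3,interpolation=2);b=cv2.resize(pickle.load(open("w1.pkl","rb"))["pixels"][170:275,190:368],None,fx=2.2,fy=2.2,interpolation=2)
f=np.zeros((600,790,3),np.uint8);f[:600,:390]=a;f[:b.shape[0],395:395+b.shape[1]]=b[:,:395]
cv2.imwrite("pics/z.png",f)
```

```text
((542.9447631835938, 325.72381591796875), (93.9251708984375, 51.59886932373047), 22.081300735473633)
[[0.4162 0.2084 0.006 ]
 [0.3537 0.3819 0.006 ]] 0.1843869291367608 -160.20599376172598 -70.20599376172596
[[0.6117 0.275  0.0135]
 [0.5474 0.451  0.0135]] 0.18734868925793607 -159.9304126539992 -69.93041265399921
[[0.5162 0.2519 0.014 ]
 [0.4571 0.4123 0.014 ]] 0.1709706552557861 -159.77073362251082 -69.77073362251082
```

View pics/z.png

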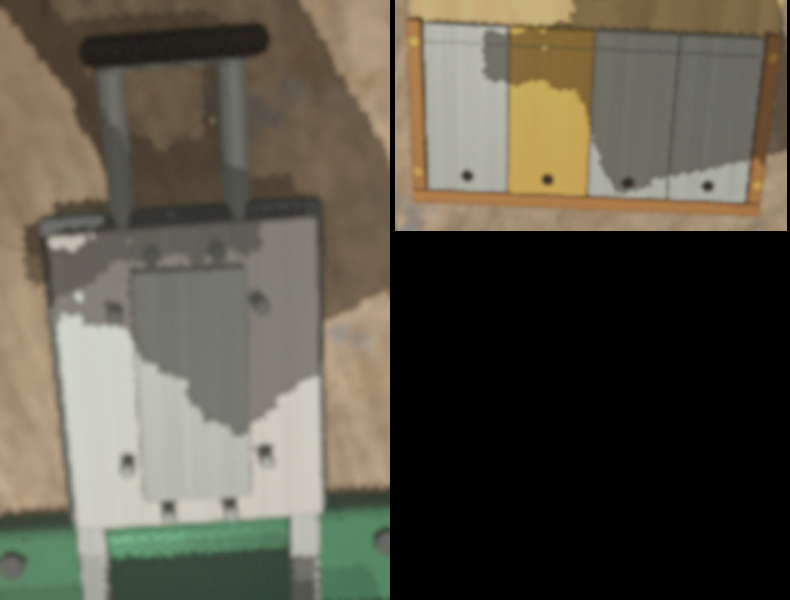

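The zoom gives clean brass and bed-plate corners, and eight pins are visible. One nearer look at the nest comes next.

```bash
python3 - <<'E'
from h import *
import pickle
np.set_printoptions(precision=4,suppress=True)
c=pickle.load(open("w1.pkl","rb"))
P=np.array([(509,27),(594,29),(588,196),(508,193)],float);P=np.c_[190+(P[:,0]-395)/2.2,170+P[:,1]/2.2]
w=cast(c,P,.014);print("brass",w,w.mean(0),np.linalg.norm(np.diff(w,axis=0),axis=1),np.degrees(np.arctan2(*(w[3]-w[0])[[1,0]])))
c=pickle.load(open("w2.pkl","rb"));f=lambda P:np.c_[235+np.array(P)[:,0]/3,85+np.array(P)[:,1]/3]
w=cast(c,f([(131,270),(245,264),(250,496),(143,498)]),.064);ax=(w[3]+w[2]-w[0]-w[1]);a=np.arctan2(ax[1],ax[0]);n=w.mean(0)
print("bed",w,n,np.linalg.norm(np.diff(w,axis=0),axis=1),np.degrees(a))
w=cast(c,f([(150,250),(217,248),(168,512),(230,507),(113,311),(260,300),(127,464),(265,453)]),.0695);print("pins",w.mean(0))
print("handle front top",cast(c,f([(83,42),(267,30)]),.088))
manip.move_pose([n[0],n[1],.13],ori(a+np.pi));manip.wait(.2)
c=snap("wrist","w3.png");pickle.dump(c,open("w3.pkl","wb"));print(get_obs()["clock"])
E
python3 -c "
import cv2;p=cv2.imread('pics/w3.png');cv2.imwrite('pics/z3.png',cv2.resize(p[0:300,170:400],None,fx=2,fy=2,interpolation=2))"
```

```text
brass [[0.5018 0.2912 0.014 ]
 [0.4871 0.3302 0.014 ]
 [0.5723 0.3613 0.014 ]
 [0.5866 0.3213 0.014 ]] [0.537 0.326 0.014] [0.0417 0.0907 0.0425] 19.582885862695512
bed [[0.5379 0.0648 0.064 ]
 [0.5523 0.1028 0.064 ]
 [0.6371 0.0709 0.064 ]
 [0.6212 0.0328 0.064 ]] [0.5871 0.0678 0.064 ] [0.0407 0.0906 0.0412] -20.822445180770963
pins [0.5845 0.0682 0.0695]
handle front top [[0.4626 0.0822 0.088 ]
 [0.4823 0.1353 0.088 ]]
4.1833
```

View pics/z3.png

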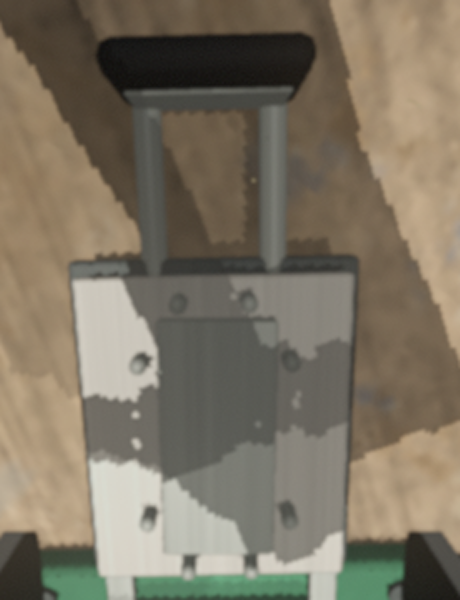

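The close view shows the eight pins round the bed plate: near pair at crop (178,301) and (248,300), far pair at (189,568) and (251,566). The handle top edge is at y≈38. Now I'll fix the nest and go for the drag.

```bash
cat >> h.py <<'E'
def fz(): 
    return np.mean([get_obs()["wrist_force"][2] for _ in range(1)])
def down_to(F,zmin,b,step=.0005,settle=.03):
    "step down until the contact force reaches F"
    while True:
        o=get_obs();f=o["wrist_force"][2]-b
        if f>=F or o["eef_pos"][2]<zmin: return f,o["eef_pos"]
        p=np.array(tgt[0]);p[2]-=step;go(p);manip.wait(settle)
tgt=[None]
def go(p,vel=.1): tgt[0]=np.array(p,float);manip.move_straight(tgt[0],None,vel)
E
python3 - <<'E'
from h import *
import pickle
np.set_printoptions(precision=4,suppress=True)
c=pickle.load(open("w3.pkl","rb"));f=lambda P:np.c_[170+np.array(P)[:,0]/2,np.array(P)[:,1]/2]
w=cast(c,f([(158,318),(277,320),(275,553),(164,552)]),.064);ax=(w[3]+w[2]-w[0]-w[1])
print("bed",w.mean(0),np.linalg.norm(np.diff(w,axis=0),axis=1),np.degrees(np.arctan2(ax[1],ax[0])))
w=cast(c,f([(178,302),(248,300),(189,568),(251,566),(138,364),(290,362),(149,517),(290,517)]),.063);ax=w[2]+w[3]-w[0]-w[1];print("pins",w[:4].mean(0),w[4:].mean(0),np.degrees(np.arctan2(ax[1],ax[0])),w)
print("handle top front",cast(c,f([(98,42),(315,40)]),.088))
# drag
y=np.radians(20);d=np.array([np.cos(y),np.sin(y),0])
p=np.array([.537,.326,.09])
manip.move_straight([.55,.08,.18],None,.2)
manip.move_pose(p,ori(y+np.pi));eoat.gripper_to(0.,20);manip.wait(.2)
b=fz();go([p[0],p[1],.03],.15);go([p[0],p[1],.0165],.05);b=fz();print("bias",b,get_obs()["clock"],get_obs()["eef_pos"])
print(down_to(12,.010,b),get_obs()["wrist_force"],get_obs()["clock"])
E
```

```text
bed [0.5872 0.0682 0.064 ] [0.0403 0.0891 0.0425] -20.44045356594535
pins [0.5875 0.0673 0.063 ] [0.5875 0.0674 0.063 ] -19.533582177581 [[0.5355 0.0732 0.063 ]
 [0.5433 0.0956 0.063 ]
 [0.6317 0.0389 0.063 ]
 [0.6394 0.0617 0.063 ]
 [0.5504 0.0522 0.063 ]
 [0.5685 0.1019 0.063 ]
 [0.606  0.0329 0.063 ]
 [0.625  0.0826 0.063 ]]
handle top front [[0.4626 0.0817 0.088 ]
 [0.4825 0.1355 0.088 ]]
bias -0.2504010574580514 7.6083 [0.5368 0.3259 0.0163]
(np.float64(12.142413585529603), array([0.5374, 0.3263, 0.0141])) [-3.3158 -0.8707 11.892 ] 9.875
```

Run:
```python
from h import *
np.set_printoptions(precision=4,suppress=True)
y=np.radians(20);d=np.array([np.cos(y),np.sin(y),0]);b=-.25
o=get_obs();p0=np.array([.537,.326,o["eef_pos"][2]]);z=None
# commanded z is unknown between scripts: steps are relative to the present one
z=p0[2]-.0006; p=p0.copy();p[2]=z;go(p);manip.wait(.05);f=fz()-b;print("start",f)
s=0
while s<.095:
    while f<11: z-=.0004;go([*(p0-d*s)[:2],z]);manip.wait(.03);f=fz()-b
    while f>15: z+=.0003;go([*(p0-d*s)[:2],z]);manip.wait(.03);f=fz()-b
    s=min(s+.012,.095);go([*(p0-d*s)[:2],z],.06);f=fz()-b;print(round(s,3),round(f,1),round(z,4),get_obs()["wrist_force"],get_obs()["clock"])
e=tgt[0];go(e+[0,0,.1],.2);
e2=e+d*.02;manip.move_straight([e2[0],e2[1],.14],None,.2);manip.wait(.1)
import pickle;c=snap("wrist","w4.png");pickle.dump(c,open("w4.pkl","wb"));print(get_obs()["clock"],get_obs()["eef_pos"])
```

```text
start 6.622352251129472
0.012 11.0 0.0127 [-1.4178 -0.2924 10.7975] 11.0917
0.024 10.7 0.0127 [-0.9375 -1.0656 10.4779] 11.4417
0.036 11.9 0.0123 [-0.8159 -0.7965 11.6744] 12.075
0.048 12.3 0.0123 [-0.7103 -0.6237 12.0819] 12.425
0.06 12.0 0.0123 [-1.1871 -0.0118 11.7865] 12.775
0.072 13.8 0.0123 [-1.6941 -0.2429 13.5471] 13.125
0.084 13.5 0.0123 [-1.0391 -0.0755 13.2405] 13.475
0.095 13.0 0.0123 [-1.377  -0.4181 12.7298] 13.8083
14.9333 [0.4651 0.2995 0.1382]
```

View pics/w4.png

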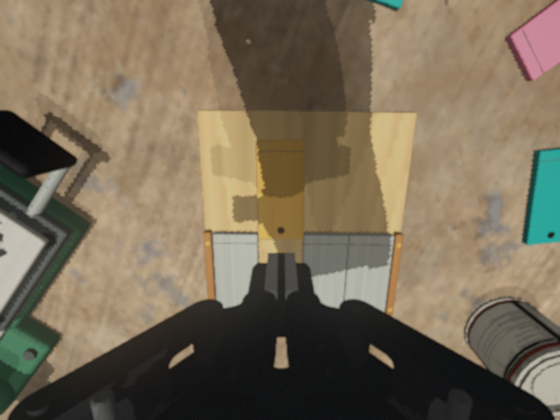

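The brass is now on the apron: near end at y≈140, sides x≈258 to 304, far end y≈238, still about 3 mm inside the row. I'll measure it, grasp it, and pull it clear before lifting.

Run:
```python
from h import *
import pickle
np.set_printoptions(precision=4,suppress=True)
c=pickle.load(open("w4.pkl","rb"));g=cv2.GaussianBlur(c["pixels"],(3,3),0).astype(float)
col=g[125:155,266:298].mean(1);print("near",(125.5+np.argsort(-np.abs(np.diff(col,axis=0)).sum(1))[:4]))
P=[]
for lo,hi in((145,157),(222,230)):
    row=g[lo:hi].mean(0)
    for a in(250,296):
        r=np.abs(np.diff(row[a:a+18],axis=0)).sum(1);k=np.argmax(r);w=r[max(k-1,0):k+2];P.append((a+.5+np.average(np.arange(max(k-1,0),max(k-1,0)+len(w)),weights=w),(lo+hi-1)/2))
print(P);w=cast(c,P,.014);m0,m1=(w[0]+w[1])/2,(w[2]+w[3])/2;a=m1-m0;print(w,np.linalg.norm(w[0]-w[1]),np.linalg.norm(w[2]-w[3]),"yaw",np.degrees(np.arctan2(a[1],a[0])))
e=cast(c,[(281,140)],.014)[0];print("near end",e,"centre",e+.045*a/np.linalg.norm(a),"far",cast(c,[(281,238)],.014),"row front",cast(c,[(212,233),(397,234)],.014))
```

```text
near [138.5 149.5 139.5 152.5]
[(np.float64(257.49761336515513), 150.5), (np.float64(304.4890710382514), 150.5), (np.float64(263.5495552731893), 225.5), (np.float64(303.65506329113924), 225.5)]
[[0.4292 0.266  0.014 ]
 [0.4155 0.3036 0.014 ]
 [0.4916 0.293  0.014 ]
 [0.479  0.3275 0.014 ]] 0.039942810506018465 0.03670476153709899 yaw 22.03578928093122
near end [0.4141 0.2818 0.014 ] centre [0.4558 0.2987 0.014 ] far [[0.4977 0.3123 0.014 ]] row front [[0.5148 0.2508 0.014 ]
 [0.4573 0.4115 0.014 ]]
```

Run:
```python
from h import *
np.set_printoptions(precision=4,suppress=True)
y=np.radians(20);d=np.array([np.cos(y),np.sin(y),0])
p=np.array([.4553,.2965,.06])
eoat.gripper_to(.64,20);manip.move_pose(p,ori(y+np.pi))
go([p[0],p[1],.016],.12);manip.wait(.1);b=fz()
print("b",b,down_to(2.5,.0005,b,.001),get_obs()["clock"])
q=tgt[0].copy();q[2]+=.002;go(q);manip.wait(.05)
eoat.gripper_to(0.,40);manip.wait(.1);o=get_obs();print(q,o["eef_pos"],o["finger_gap"],o["gripper_force"],o["wrist_force"],o["clock"])
```

```text
b 0.2181094675534375 (np.float64(12.215591373322034), array([0.4555, 0.2966, 0.0021])) 20.775
[0.4553 0.2965 0.003 ] [0.4565 0.2971 0.0045] 0.4815366929444343 48.402027208449 [-2.0424 -1.4997 13.8601] 21.4417
```

```bash
python3 - <<'E'
from h import *
import pickle
np.set_printoptions(precision=4,suppress=True)
y=np.radians(20);d=np.array([np.cos(y),np.sin(y),0])
q=np.array([.4553,.2965,.0045]);go(q);manip.wait(.05);print(get_obs()["wrist_force"])
q-=.013*d;go(q,.06);print(get_obs()["wrist_force"])
q[2]=.15;go(q,.15);o=get_obs();print(o["finger_gap"],o["gripper_force"],o["wrist_force"])
n=np.array([.5874,.0675]);yp=np.radians(-20)
manip.move_pose([*n,.15],ori(yp+np.pi))
go([*n,.105],.1);manip.wait(.3);c=snap("wrist","w5.png");pickle.dump(c,open("w5.pkl","wb"));o=get_obs();print(o["eef_pos"],o["finger_gap"],o["wrist_force"],o["clock"])
E
python3 -c "
import cv2;p=cv2.imread('pics/w5.png');cv2.imwrite('pics/z5.png',cv2.resize(p[30:330,150:410],None,fx=2,fy=2,interpolation=2))"
```

```text
[-1.2843 -0.8538  4.8051]
[-1.4393 -0.5623  5.468 ]
0.4789010707370871 40.707988142967224 [ 0.3758 -0.8188 -2.9609]
[0.5878 0.0675 0.1055] 0.48128467232066574 [ 0.175  -0.3191 -1.8605] 25.2167
```

View pics/z5.png

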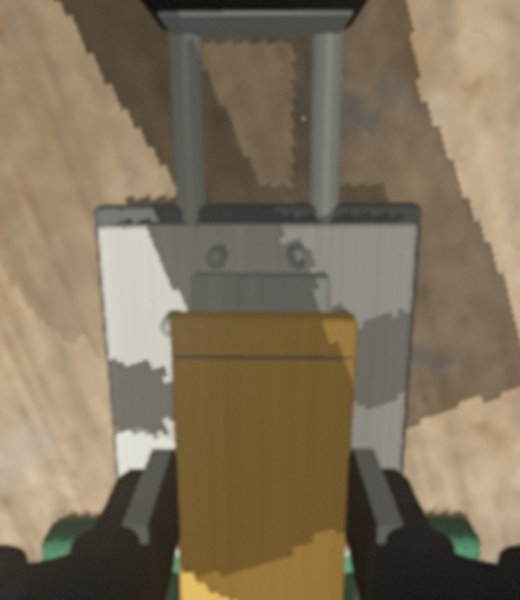

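The held plate is seen square in the grip with its near end at crop y≈313, sides x≈172 and 356. The bed plate's near end is at y≈273 and the near pins at (217,255) and (298,253). Next I compute the offset.

Run:
```python
from h import *
import pickle
np.set_printoptions(precision=4,suppress=True)
c=pickle.load(open("w5.pkl","rb"));g=c["pixels"].astype(float)
col=g[180:200,245:300].mean(1);print(np.c_[np.arange(180,200),col.round()].astype(int).tolist())
y=np.radians(-20);d=np.array([np.cos(y),np.sin(y)]);l=np.array([-d[1],d[0]]);t=np.array([.5878,.0675])
f=lambda P:np.c_[150+np.array(P)[:,0]/2,30+np.array(P)[:,1]/2]
def loc(P,z): 
    w=cast(c,f(P),z)[:,:2]-t;return np.c_[w@d,w@l]*1000
print("brass near, side if top z.115",loc([(172,314),(356,316),(172,322),(356,324)],.115),"bottom .107",loc([(172,313),(356,315)],.107))
print("sides low",loc([(180,560),(347,560)],.115))
print("bedplate near",loc([(193,274),(329,276)],.064),"pins",loc([(217,256),(298,254)],.063),"handle",loc([(160,18),(360,18)],.088))
```

```text
[[180, 90, 96, 97], [181, 89, 96, 96], [182, 90, 96, 96], [183, 90, 96, 96], [184, 87, 95, 97], [185, 76, 90, 98], [186, 58, 83, 100], [187, 49, 81, 102], [188, 49, 84, 105], [189, 51, 87, 110], [190, 52, 90, 113], [191, 53, 91, 115], [192, 53, 92, 115], [193, 53, 92, 115], [194, 53, 92, 115], [195, 53, 92, 115], [196, 53, 92, 115], [197, 52, 92, 115], [198, 52, 92, 115], [199, 52, 92, 115]]
brass near, side if top z.115 [[-45.4535 -19.01  ]
 [-45.      21.422 ]
 [-43.6445 -19.0884]
 [-43.1868  21.5055]] bottom .107 [[-43.7761 -20.1754]
 [-43.2959  22.6687]]
sides low [[ 17.694  -19.7465]
 [ 17.7191  22.0568]]
bedplate near [[-45.4607 -19.7206]
 [-44.8614  20.8207]] pins [[-50.6626 -12.5269]
 [-51.2553  11.5161]] handle [[-108.883   -22.7096]
 [-108.9031   23.3431]]
```

Run:
```python
from h import *
import pickle
np.set_printoptions(precision=4,suppress=True)
y=np.radians(-20);d=np.array([np.cos(y),np.sin(y)]);l=np.array([-d[1],d[0]])
n=np.array([.5874,.0675])-.0012*d-.001*l
go([*n,.1],.1);go([*n,.0745],.08);manip.wait(.15);b=get_obs()["wrist_force"].copy();print(b)
while tgt[0][2]>.0615:
    go(tgt[0]-[0,0,.001],.05);manip.wait(.03);o=get_obs();w=o["wrist_force"]-b;print(o["eef_pos"],w)
    if w[2]>2.5 : break
print(o["clock"],o["finger_gap"])
```

```text
[ 0.6296  0.0371 -1.9742]
[0.5861 0.067  0.0737] [-0.6071  0.002  -0.733 ]
[0.5859 0.067  0.0724] [-1.0939 -0.9277 -0.8057]
[0.5859 0.067  0.0714] [-0.6458 -0.9809 -0.9675]
[0.5859 0.067  0.0704] [-0.8072  0.0864  0.0868]
[0.5859 0.067  0.0695] [-1.2308  0.6346 -0.1645]
[0.5859 0.067  0.0684] [-0.5215  1.0095 -1.0184]
[0.5859 0.0669 0.0674] [-0.7189  0.2675 -0.1159]
[0.5859 0.0669 0.0665] [-0.4635  0.1048 -0.9792]
[0.5859 0.067  0.0654] [-0.1442  0.0559 -1.1175]
[0.5858 0.067  0.0644] [ 0.3985 -0.4995 -0.5978]
[0.5859 0.067  0.0634] [-1.002  -0.7694  0.6948]
[0.5861 0.067  0.0626] [-0.4786  0.4484 -0.1441]
[0.5862 0.067  0.062 ] [-1.7119  0.0447  6.6414]
29.7667 0.47708842220871156
```

Run:
```python
from h import *
import pickle
np.set_printoptions(precision=4,suppress=True)
p=get_obs()["eef_pos"];n=p[:2]
tgt[0]=np.array([*n,.0619]);go([*n,.0619]);eoat.gripper_to(.6,40);manip.wait(.1);print(get_obs()["wrist_force"],get_obs()["finger_gap"])
go([*n,.13],.12);manip.wait(.15);c=snap("wrist","w6.png");pickle.dump(c,open("w6.pkl","wb"));print(get_obs()["clock"])
eoat.gripper_to(0.,20);print(get_obs()["clock"],get_obs()["eef_pos"],get_obs()["wrist_force"])
cv2.imwrite("pics/z6.png",cv2.resize(c["pixels"][0:300,170:400],None,fx=2,fy=2,interpolation=2))
```

```text
[-0.7688 -0.6893 -0.2056] 0.5985961984850635
31.3
31.8417 [0.5862 0.067  0.13  ] [-0.0492  0.6946 -0.1384]
```

View pics/z6.png

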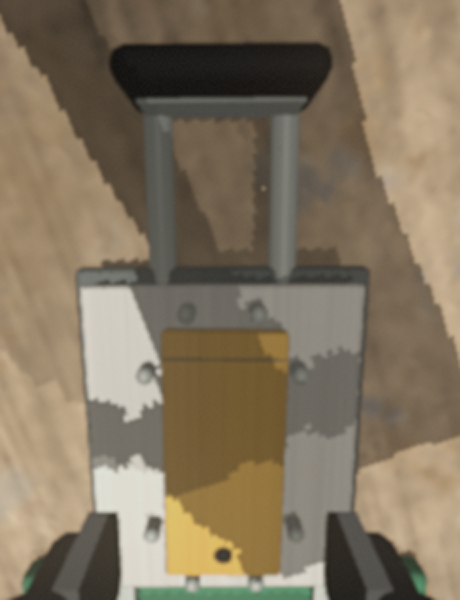

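The brass lies flat and square between all eight pins: crop (163,330) to (288,575). Now the press-down.

Run:
```python
from h import *
np.set_printoptions(precision=4,suppress=True)
n=get_obs()["eef_pos"][:2]
go([*n,.0745],.12);manip.wait(.15);b=fz();print(b)
L=[]
while True:
    go(tgt[0]-[0,0,.0007],.05);manip.wait(.06);o=get_obs();f=o["wrist_force"][2]-b;L.append((round(o["eef_pos"][2]*1e3,2),round(f,1)))
    if f>10.5 or o["eef_pos"][2]<.0678: break
manip.wait(.3);print(L,get_obs()["eef_pos"],get_obs()["wrist_force"])
go([*n,.078],.04);go([*n,.16],.15);print(get_obs()["clock"])
```

```text
-0.1324465347433653
[(np.float64(74.02), np.float64(-0.3)), (np.float64(73.04), np.float64(0.4)), (np.float64(72.34), np.float64(-0.1)), (np.float64(72.03), np.float64(4.2)), (np.float64(71.22), np.float64(5.2)), (np.float64(70.55), np.float64(6.2)), (np.float64(69.96), np.float64(7.1)), (np.float64(69.36), np.float64(7.8)), (np.float64(68.82), np.float64(8.8)), (np.float64(68.23), np.float64(8.8)), (np.float64(67.65), np.float64(11.3))] [0.5865 0.067  0.0676] [-2.2215  0.6486  9.8594]
37.425
```

Run:
```python
from h import *
np.set_printoptions(precision=4,suppress=True)
y=np.radians(-20);d=np.array([np.cos(y),np.sin(y)]);n=np.array([.5862,.067])
P=lambda x,z:[*(n+d*x),z]
go(P(-.152,.16),.2);go(P(-.152,.045),.15);manip.wait(.15);b=get_obs()["wrist_force"].copy();print(get_obs()["eef_pos"],get_obs()["clock"])
x=-.152;ax=0
while x<.02:
    st=.012 if x<-.012 else .0015
    x+=st;go(P(x,.045),.06);
    if st<.01: manip.wait(.06)
    o=get_obs();w=o["wrist_force"]-b;ax=(o["eef_pos"][:2]-n)@d;print(round(x,4),round(ax,4),(w[:2]@d).round(1),w.round(1))
    if -w[:2]@d>25: break
print(o["clock"])
```

```text
[0.4444 0.1192 0.0459] 39.4
-0.14 -0.1393 0.1 [ 0.1 -0.2 -0.6]
-0.128 -0.1282 -0.0 [ 0.1  0.4 -0.8]
-0.116 -0.1159 -2.0 [-1.8  0.8 -0.3]
-0.104 -0.1037 -0.5 [-0.3  0.6 -0.5]
-0.092 -0.0917 -0.2 [-0.4 -0.4 -0.5]
-0.08 -0.0797 -0.3 [-0.3  0.  -0.8]
-0.068 -0.0677 -0.8 [-1.1 -0.8 -0.7]
-0.056 -0.0556 -0.6 [-0.3  0.9 -0. ]
-0.044 -0.0437 -0.2 [-0.7 -1.1  0. ]
-0.032 -0.0316 -0.5 [-0.7 -0.3  0.2]
-0.02 -0.0197 -0.2 [-0.5 -0.8 -1.1]
-0.008 -0.0077 -0.1 [-0.1  0.   0.6]
-0.0065 -0.007 -3.3 [-3.3  0.4  0.8]
-0.005 -0.0053 -5.4 [-4.7  3.   0.9]
-0.0035 -0.0036 -4.1 [-3.7  1.9 -0.8]
-0.002 -0.002 -4.7 [-4.3  1.8 -0.7]
-0.0005 -0.0005 -4.4 [-4.2  1.3 -0.4]
0.001 0.001 -3.2 [-3.   1.2 -0.6]
0.0025 0.0025 -4.4 [-4.2  1.5 -1.4]
0.004 0.0031 -5.7 [-5.3  2.   0.7]
0.0055 0.0031 -10.4 [-9.6  4.   2.8]
0.007 0.003 -14.9 [-13.8   5.6   5.3]
0.0085 0.0027 -16.5 [-16.    4.3   1.9]
0.01 0.0026 -20.8 [-19.2   8.2   1.8]
0.0115 0.0025 -24.8 [-23.1   9.2   7.5]
0.013 0.0024 -29.3 [-26.6  12.8   6.4]
47.9167
```

Run:
```python
from h import *
y=np.radians(-20);d=np.array([np.cos(y),np.sin(y)]);n=np.array([.5862,.067])
P=lambda x,z:[*(n+d*x),z]
go(P(-.03,.045),.08);go(P(-.03,.2),.2);manip.wait(.15);w=snap("wrist","w7.png");s=snap("side","s7.png")
print(get_obs()["clock"])
f=np.zeros((600,800,3),np.uint8);f[:300,:400]=cv2.resize(w["pixels"],(400,300));f[:,400:]=cv2.resize(s["pixels"][130:340,240:440],(400,420))[:420].repeat(1,0) if 0 else 0
f[:420,400:]=cv2.resize(s["pixels"][130:340,240:440],(400,420));f[300:,:400]=cv2.resize(w["pixels"][60:285,180:480],(400,300))
cv2.imwrite("pics/z7.png",f)
```

```text
49.775
```

View pics/z7.png

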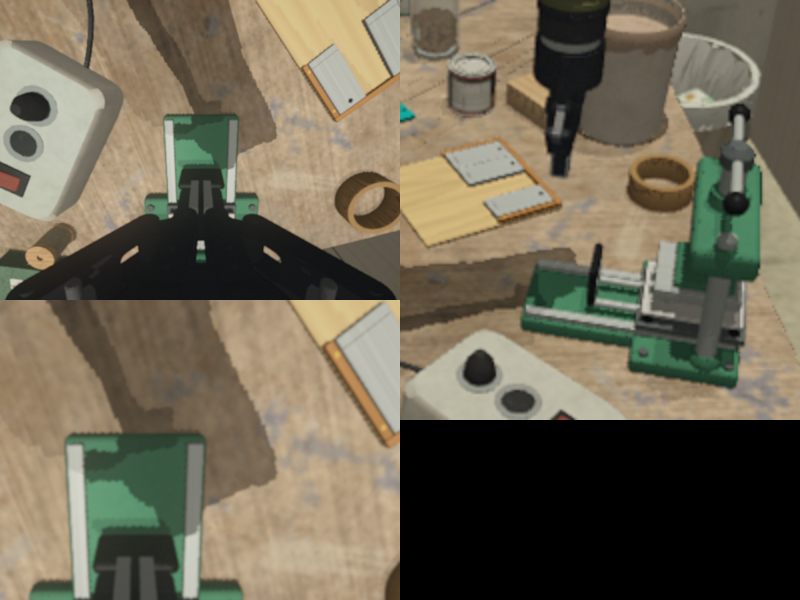

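The bed is home under the platen, with the handle close in at side-crop (597,275). The steel plates are undisturbed in the tray and the robot is clear.

```bash
python3 -c "
from h import *
print(manip.sign_off(),get_obs()['clock'])"
```

```text
the job is handed in; nothing more can be done
the job is handed in; nothing more can be done
```

I handed the job in at about 50 s: the brass plate is on the steel plate between the pins, the bed gave about 4.5 mm when pressed (stops at 9 mm) and was then pushed home to its stop, and the steel plates look unmoved in the tray.

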